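# Tidy the worktop after cooking: seasonings, fruit and lids

### The job

Tidy up after cooking: stand the spice jar and the shaker upright in the two free bays of the wooden spice box, put the lime into the fruit bowl with the lemon, and stack the two loose domed lids hollow side up in the middle of the shallow dish, the small lid cupped inside the large one. Leave the tablet bottle and the mug where they stand, and knock nothing over.

Things in the scene. Friction and masses are not known exactly. Their poses are not given: they have to be found in the camera images.
- jar: Slim round spice jar, clear with a dark label and a black cap, 40 mm in diameter, 107 mm tall, about 0.11 kg, loose and standing on the worktop. Origin: centre of its underside, z up its axis. The cap (40 mm across) is the top 20 mm. Goes into a free bay of the spice box.
- shaker: Waisted grey shaker with a domed, pierced cap, 44 mm in diameter, 90 mm tall (body up to 70 mm, then the cap, 34 mm across), about 0.10 kg, loose and standing on the worktop. Origin: centre of its underside, z up its axis. Goes into a free bay of the spice box.
- lime_mid (a point): The middle of the loose green lime, which lies on the worktop: 56 mm long (its x axis) by 44 mm thick, about 0.05 kg; the middle is 22 mm above what it lies on. It can roll. Goes into the fruit bowl.
- lid_large: Large domed white lid, loose, hollow side up on its flat disc knob: rim 64 mm in outer diameter, 33 mm high, wall 3 mm, 0.085 kg. The top 9 mm is an upright band to grip across the whole diameter; below, it narrows to the knob (34 mm across, 10 mm high). Inner floor (flat over 30 mm) 13 mm above the origin. Origin: centre of the knob's face, on which it stands; z up through the hollow.
- lid_small: Small domed white lid, loose, hollow side up on its flat disc knob: rim 46 mm in outer diameter, 34 mm high, wall 3 mm, 0.05 kg. The top 9 mm is an upright band to grip; knob 24 mm across, 10 mm high. Origin: centre of the knob's face, z up through the hollow. Cupped in the large lid, its origin is 13 mm above the large lid's and its rim 14 mm above the large rim.
- dish: Shallow white round dish with a fluted rim, 139 mm across, 14 mm high, fixed. Origin: centre of its underside; things stand on its floor 2 mm above the origin. The lids are stacked in its middle.
- bowl: Round brown earthenware fruit bowl, fixed, rim 160 mm across and 50 mm high, inner floor 6 mm above the origin (flat over a 70 mm circle, then curving up). Origin: centre of its underside. A lemon (74 x 59 x 57 mm, fixed, top 65 mm above the origin) lies in it 33 mm to the bowl's +x side of the middle, lengthwise across x; the -x half is free for the lime.
- box: Low wooden spice box, fixed, 194 (its x) x 68 x 40 mm, walls and floor 5 mm. Two dividers make three bays in a row, each 58 mm square inside, centred at x = -63, 0 and +63 mm. The +x bay holds a fixed red-capped spice jar (45 mm across, top 111 mm above the origin); the other two are free, and either container may take either. Origin: centre of its underside.
- tablets: Bystander: white tablet bottle with a ribbed black cap, 55 mm in diameter, 95 mm tall, loose. Origin: centre of its underside. Leave it alone.
- mug: Bystander: striped mug, 90 mm across and 97 mm tall, handle to its -y, loose. Origin: underside, 16 mm from the mug's axis towards the handle. Leave it alone.
Mind the look-alikes: they are no part of the job. What is shaped like the lid_small but black or red is not meant. Leave any orange look-alike of the lid_large alone.

How it is judged (in metres and radians):
At the end, for the whole second after the job is handed in: Jar and shaker upright on the floors of free bays (18 mm, 0.12 rad); lime in the bowl (middle within 60 mm of its axis, below 55 mm); large lid level, hollow up, on the dish floor (35 mm of the middle); small lid level on its inner floor (axes within 10 mm, height 4 mm); all at rest (z of jar in the frame of box between 0 and 0.01 m and y of jar in the frame of box between -0.018 and 0.018 m and angle between each of jar, shaker, lid_large's own z axis and vertical below 0.12 rad and linear speed of each of jar, shaker, lid_large, lid_small below 0.03 m/s and (x of jar in the frame of box between -0.081 and -0.045 m or x of jar in the frame of box between -0.018 and 0.018 m) and z of shaker in the frame of box between 0 and 0.01 m and y of shaker in the frame of box between -0.018 and 0.018 m and (x of shaker in the frame of box between -0.081 and -0.045 m or x of shaker in the frame of box between -0.018 and 0.018 m) and horizontal distance between lime_mid and bowl below 0.06 m and z of lime_mid in the frame of bowl below 0.055 m and horizontal distance between lid_large and dish below 0.035 m and z of lid_large in the frame of dish between -0.002 and 0.006 m and horizontal distance between lid_small and lid_large below 0.01 m and z of lid_small in the frame of lid_large between 0.009 and 0.017 m and angle between lid_small's own z axis and vertical below 0.15 rad); the robot touches nothing.
It fails at once if the tablet bottle was moved (distance of tablets from where it was at the start of the episode above 0.03 m).
It fails at once if the mug was moved (distance of mug from where it was at the start of the episode above 0.03 m).
It fails at once if the spice jar was knocked over (angle between jar's own z axis and vertical above 0.8 rad).
It fails at once if the shaker was knocked over (angle between shaker's own z axis and vertical above 0.8 rad).
It fails at once if a lid was tipped over (angle between any of lid_large, lid_small's own z axis and vertical above 1 rad).
It also fails if it takes over 141 s, if anything falls off the work surface, if the arm or the gripper's body presses on something with over 40 N, if the wrist force passes 120 N, or if a joint passes its speed limit or range.

### The arm

A 7-joint arm with a two-finger parallel gripper is mounted at the origin on the work surface; the furniture and walls round the work are solid. World frame = base frame: x ahead of the robot, y to its left, z up, the work surface at z = 0. Lengths are in m, angles in degrees, forces in N, time in s.
With the tool pointing down it reaches from about 0.4 to 0.875 m from the base axis. Payload 6.5 kg.
Tool frame: the origin (TCP) lies on the front face of the gripper's body, between the roots of the fingers; the fingertips stand 73 mm ahead of it and the grasp point (between the pads) lies 54 mm ahead of it; z points along the fingers, y is the line along which they close (so a half turn about z gives the same grasp; the last joint's range is limited). The gripper opens to 85 mm and grips with 20 to 120 N. Pads are 22 mm wide; open, the fingers measure 114 mm over their backs; the gripper's body (76 mm by 85 mm) begins 54 mm behind the grasp point. The pads swing forward as they close: fully open they stand 13 mm farther back than shut.
Start: joints at [-73.235, 30.733, -0.252, 88.115, 0.149, 61.152, -4.079], TCP at [0.228, 0.609, 0.304] pointing down, gripper open.
Joint ranges: [-154.64, 154.64], [-21.42, 123.67], [-72.66, 72.17], [13.99, 137.28], [-74.86, 254.86], [10.95, 109.41], [-158.01, 158.01]. Speed limits (degrees/s): [136.94, 136.94, 180, 180, 180, 180, 180].

### API

Orientations are given as a 3x3 rotation matrix whose columns are the frame's x, y, z axes.
In Python, from station import get_state, read_camera, camera_model, job_done, find_in, trace gives the robot as it stands.
- The arm moves only by the shell command python3 -m pendant 'ROWS' [OPENING]. ROWS is JSON, a list of rows, each an object of numbers: "tx", "ty", "tz": the shift along the world's x, y, z in cm; "yaw": the turn about the world's z in degrees. In form: [{"tx": .., "ty": .., "tz": .., "yaw": ..}, ...]. A call has 1 to 12 rows; each row is the pose to reach, as a shift and turn from the pose commanded when the call began; what a row does not reach only later rows make up. A row lasts 1/12 s, in which the tool goes at most 41.7 mm and 7.16 degrees, less where a joint would pass 70% of its speed; a pose out of reach is approached as far as the arm can. A call with a gripper value outside its range is refused whole. OPENING is the finger opening in cm, from 0 to 8.54, set as the call begins (- or left out, the last holds). The fingers move at their own pace and stop on an object; the grip force is fixed at half the most. Time passes only in rows, so rows that repeat a pose let the fingers close. It gives the time, the measured TCP pose, the force, the opening and the grip force at its end, in the units of the state.
- get_state(): the state, without advancing time (a new reading comes with each control period).
- read_camera(name): name is "side" or "top" or "wrist"; returns the picture (420x560x3 uint8, red, green, blue); there is no depth.
- camera_model(name): a dict with "vfov" (degrees; the focal length in pixels is half the picture's height over the tangent of half this angle, whatever the lens; pixels are square), "cx", "cy" (the principal point, pixels), "cam_to_world" (4x4, takes a point from camera to world coordinates); the wrist camera has in their place "mount" (4x4, takes a point from camera to tool coordinates, whose origin is the TCP and whose axes are the flange's). Camera axes: x right, y down, z forward; pixel columns grow to the right and rows downward; lengths in m; the calibration is good to about 2 mm. A picture is of the moment at which its call begins: read the wrist's pose just before it. camera_model takes no time and is no camera call.
- job_done(): hands the job in; it is judged then, once.
Trained networks look in the newest picture that a camera, given by its name, has taken for a name from the list of things; names that differ only in an ending like _2 or _b are one class to them, and where a whole thing is asked for, a point or a joint stands for the part that bears it (a point fixed in the world has none). Each returns a list of dicts, best first, with "conf" (0 to 1); they miss things now and then, are a little off and sometimes report something else, mostly with a low value. They report only what shows in the picture. A call takes as long as a camera call. They do not tell look-alikes from the thing itself.
- find_in(camera, label): "rect" ([left, top, right, bottom] in pixels, round what is visible of it).
- trace(camera, label): "pixels" (420x560 bool, what is visible of it) and "rect" ([left, top, right, bottom] in pixels, round what is visible of it).
The state is a dict: "clock": time; "joint_pos": joint angles; "qvel": joint speeds; "effort": joint torques, N m; "position": TCP position; "eef_rot": TCP orientation; "wrist_force": force on the tool from outside, world axes, zero at the start; "ft_torque": the same for the moment, N m; "grip_width": finger opening in m; "grasp_force": force on a finger pad.
Only numpy, scipy, OpenCV 4.12 (cv2) and the standard library are available. Lean on these libraries where they do the work, as an engineer would, in place of code of your own. Each camera call takes 0.05 s, during which the arm holds its last target. There are 200 camera calls.

## Working session

There is one attempt and no reset: what is moved stays moved. The work goes in short steps, Python scripts to look and compute and a shell command to move; the robot and the scene stay as the last step left them, time stands still between calls to the robot, and variables do not carry over. Pictures are saved under pics/ and viewed, at most 16 in all, crops included, and the job is handed in when it is done.

```bash
ls; mkdir -p pics; python3 - <<'E'
from station import *
import cv2,numpy as np
for c in ("top","side"):
    im=read_camera(c); cv2.imwrite(f"pics/{c}0.png",cv2.resize(im[:,:,::-1],(784,588),interpolation=cv2.INTER_CUBIC))
    m=camera_model(c); print(c,m["vfov"],m["cx"],m["cy"],np.round(m["cam_to_world"],3).tolist(),[k for k in m])
    for n in "jar shaker lime_mid lid_large lid_small dish bowl box tablets mug".split():
        print(n,[(np.round(d["rect"]).tolist(),round(d["conf"],2)) for d in find_in(c,n)][:5])
m=camera_model("wrist");print(m)
s=get_state();print(s["clock"],s["position"],s["eef_rot"])
E
```

```text
pics
top 46.19457157065055 280.164584756763 213.35092243250136 [[0.009, -0.994, 0.11, 0.278], [-1.0, -0.009, 0.0, -0.216], [0.001, -0.11, -0.994, 1.202], [0.0, 0.0, 0.0, 1.0]] ['vfov', 'cx', 'cy', 'cam_to_world']
jar [([334.0, 202.0, 358.0, 228.0], 0.87)]
shaker [([292.0, 228.0, 313.0, 249.0], 0.54)]
lime_mid [([228.0, 186.0, 247.0, 205.0], 0.7)]
lid_large [([133.0, 186.0, 163.0, 216.0], 0.89), ([185.0, 190.0, 208.0, 215.0], 0.65), ([151.0, 98.0, 219.0, 164.0], 0.56)]
lid_small [([364.0, 242.0, 380.0, 257.0], 0.84), ([310.0, 300.0, 331.0, 325.0], 0.77), ([271.0, 194.0, 287.0, 219.0], 0.69)]
dish [([242.0, 109.0, 297.0, 161.0], 0.68)]
bowl [([148.0, 100.0, 218.0, 166.0], 0.66)]
box [([329.0, 97.0, 370.0, 184.0], 0.62), ([240.0, 108.0, 300.0, 164.0], 0.39)]
tablets [([313.0, 265.0, 338.0, 287.0], 0.9)]
mug [([408.0, 133.0, 456.0, 175.0], 0.94)]
side 47.67796630090137 281.2513778501409 218.03401705239492 [[0.908, -0.232, 0.348, -0.086], [-0.418, -0.466, 0.78, -1.343], [-0.018, -0.854, -0.52, 0.784], [0.0, 0.0, 0.0, 1.0]] ['vfov', 'cx', 'cy', 'cam_to_world']
jar [([291.0, 222.0, 311.0, 2
[... 499 characters left out ...]
[269.0, 203.0, 282.0, 214.0], 0.52)]
mug [([354.0, 240.0, 405.0, 294.0], 0.92)]
{'vfov': 64.552060155293, 'cx': 278.1539720431563, 'cy': 205.76067450411318, 'mount': array([[ 1.95365916e-04, -9.45421495e-01, -3.25849903e-01,
         8.44602689e-02],
       [ 9.99999965e-01,  1.26290917e-04,  2.33137286e-04,
         4.74959429e-04],
       [-1.79261119e-04, -3.25849937e-01,  9.45421486e-01,
        -6.96959489e-02],
       [ 0.00000000e+00,  0.00000000e+00,  0.00000000e+00,
         1.00000000e+00]])}
1.1 [0.2282204  0.6086077  0.30385917] [[-9.36340000e-01  3.51094579e-01  1.90548611e-05]
 [ 3.51094578e-01  9.36340000e-01 -5.24679578e-05]
 [-3.62630441e-05 -4.24377892e-05 -9.99999998e-01]]
```

View pics/top0.png

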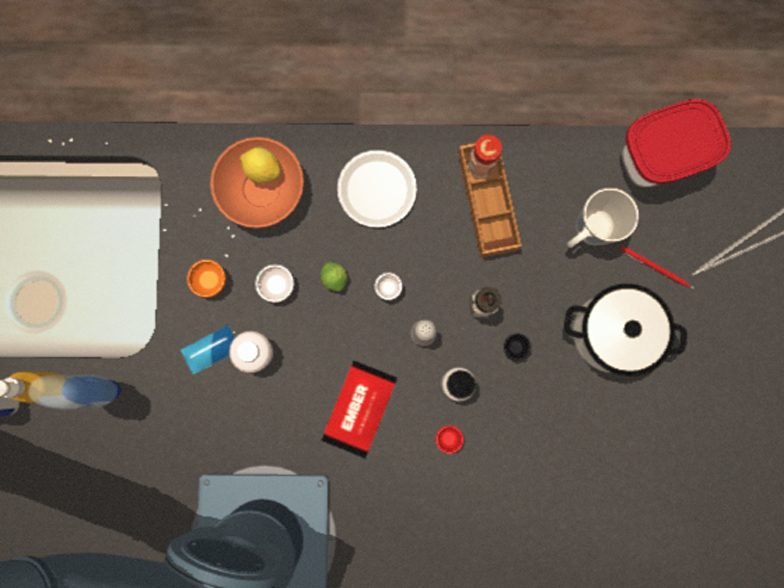

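View pics/side0.png

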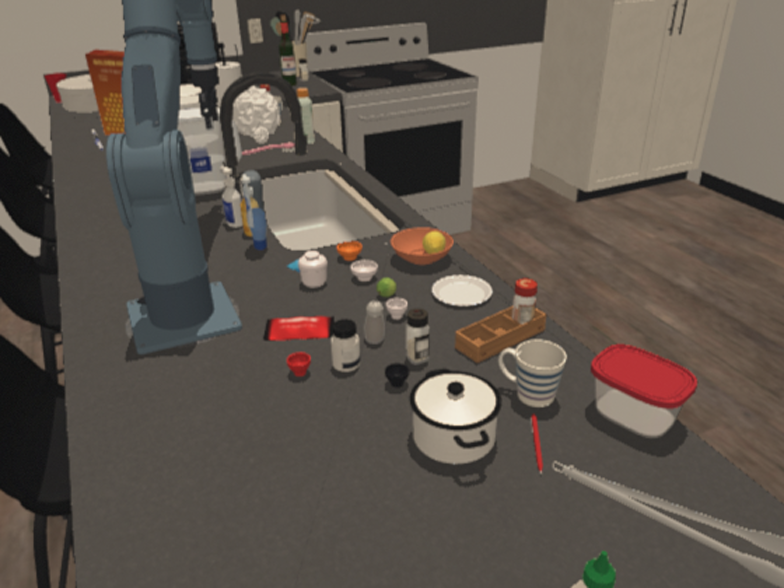

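The top view shows the bowl at (257,182), the dish (377,188), the box (490,198), the white large lid (275,284), the lime (334,277), the white small lid (389,287), the shaker (425,332), the jar (486,302) and the tablets (459,384). All positions are in the 1.4x image. The orange, black and red lids are the look-alikes. Next I'll fit positions from both views.

```bash
cat > h.py <<'E'
import numpy as np, cv2
from scipy.optimize import least_squares
from station import *
# profiles: (z, r)
P=dict(jar=[(0,.02),(.107,.02)],shaker=[(0,.022),(.02,.022),(.07,.018),(.08,.017),(.09,.006)],lid_large=[(0,.017),(.024,.032),(.033,.032)],
 lid_small=[(0,.012),(.025,.023),(.034,.023)],dish=[(0,.045),(.014,.0695)],bowl=[(0,.04),(.05,.08)],tablets=[(0,.0275),(.095,.0275)],
 lime_mid=[(.0,.001),(.011,.022),(.022,.025),(.033,.022),(.044,.001)])
A=np.linspace(0,2*np.pi,40)
def cyl(n): return np.concatenate([np.c_[r*np.cos(A),r*np.sin(A),0*A+z] for z,r in P[n]])
def cam(c,s=None):
    m=camera_model(c)
    if c=="wrist":
        T=np.eye(4);T[:3,:3]=s["eef_rot"];T[:3,3]=s["position"];T=T@m["mount"]
    else: T=np.array(m["cam_to_world"])
    return T,210/np.tan(np.radians(m["vfov"]/2)),m["cx"],m["cy"]
def proj(C,p):
    T,f,cx,cy=C; q=(np.asarray(p)-T[:3,3])@T[:3,:3]
    return np.c_[cx+f*q[:,0]/q[:,2],cy+f*q[:,1]/q[:,2]]
def unproj(C,uv,z):
    T,f,cx,cy=C; d=T[:3,:3]@np.array([(uv[0]-cx)/f,(uv[1]-cy)/f,1]); return T[:3,3]+d*(z-T[2,3])/d[2]
def fit(obs,pts,x0,z=0):
    "obs: list of (C,rect)"
    def r(x):
        o=[]
        for C,R in obs:
            q=proj(C,pts+[x[0],x[1],z]); o+=list(np.r_[q.min(0),q.max(0)]-np.array(R))
        return np.array(o)
    s=least_squares(r,x0,loss="soft_l1"); return s.x,np.round(r(s.x),1)
E
cat > m1.py <<'E'
from h import *
t,s=cam("top"),cam("side")
O=dict(jar=([334,202,358,228],[291,222,311,263]),shaker=([292,228,313,249],[259,215,276,245]),lime_mid=([228,186,247,205],[268,198,282,212]),
lid_large=([185,190,208,215],[253,186,271,202]),lid_small=([271,194,287,219],[273,215,289,227]),dish=([242,109,297,161],[310,194,353,218]),
bowl=([148,100,218,166],[278,162,321,188]),tablets=([313,265,338,287],[238,228,257,269]))
for n,(a,b) in O.items():
    for obs in ([(t,a),(s,b)],[(t,a)],[(s,b)]):
        x,r=fit(obs,cyl(n),unproj(t,[(a[0]+a[2])/2,(a[1]+a[3])/2],.03)[:2]); print(n,np.round(x,4),np.hypot(*x).round(3),r.tolist())
bx=np.array([[sx*.097,sy*.034,z] for sx in(1,-1) for sy in (1,-1) for z in (0,.04)])
# box rim corners by hand from 1.4x picture
for uv in ((461,145),(500,140),(521,247),(484,255)): print("boxcorner",unproj(t,np.array(uv)/1.4,.04).round(3))
read_camera("top")
for c,n in (("top","box"),("top","lime_mid")):
    m=trace(c,n)
    for d in m[:1]:
        print(n,d["conf"],cv2.minAreaRect(np.argwhere(d["pixels"])[:,::-1].astype(np.float32)))
E
python3 m1.py
```

```text
jar [ 0.4013 -0.37  ] 0.546 [1.1, 2.2, 0.3, -2.0, 0.7, -3.5, -4.5, -4.1]
jar [ 0.4027 -0.3684] 0.546 [0.5, 1.7, -0.4, -2.5]
jar [ 0.3974 -0.3891] 0.556 [2.5, 0.1, -2.5, -0.1]
shaker [ 0.3487 -0.2698] 0.441 [1.3, 1.4, -1.1, -1.0, 1.0, -1.0, -0.7, 0.6]
shaker [ 0.3492 -0.2696] 0.441 [1.3, 1.2, -1.2, -1.2]
shaker [ 0.348  -0.2705] 0.441 [0.9, -0.8, -0.9, 0.8]
lime_mid [ 0.4486 -0.1116] 0.462 [-0.8, 0.5, 0.8, 1.9, 0.8, -0.7, 2.2, -2.1]
lime_mid [ 0.4515 -0.1115] 0.465 [-0.8, -0.7, 0.8, 0.7]
lime_mid [ 0.4404 -0.118 ] 0.456 [-0.7, 0.7, 0.7, -0.7]
lid_large [ 0.434  -0.0186] 0.434 [-0.2, -1.5, 4.0, 0.4, -1.3, -0.9, -0.3, -1.5]
lid_large [ 0.4326 -0.0142] 0.433 [-2.1, -0.9, 2.2, 0.9]
lid_large [ 0.433  -0.0278] 0.434 [-0.5, 0.3, 0.5, -0.3]
lid_small [ 0.4199 -0.2115] 0.47 [-2.0, 4.7, 1.3, -0.9, 0.7, -2.2, -0.2, 1.2]
lid_small [ 0.4246 -0.2122] 0.475 [-1.6, 2.7, 1.6, -2.8]
lid_small [ 0.4181 -0.2132] 0.469 [0.4, -1.8, -0.4, 1.6]
dish [ 0.6075 -0.1881] 0.636 [-0.2, -2.5, 1.0, 0.3, -0.5, 1.0, -0.6, -1.7]
dish [ 0.6048 -0.1872] 0.633 [-0.6, -1.5, 0.6, 1.4]
dish [ 0.6072 -0.1923] 0.637 [-0.0, 1.6, 0.0, -1.0]
bowl [0.598 0.02 ] 0.598 [1.3, 0.5, -2.0, -0.5, -1.1, -0.6, 1.2, 0.7]
bowl [0.5979 0.0193] 0.598 [1.6, 0.5, -1.6, -0.4]
bowl [0.5986 0.0218] 0.599 [-1.1, -0.8, 1.1, 0.4]
tablets [ 0.2628 -0.3238] 0.417 [0.1, -2.1, 2.6, 0.7, -3.1, -3.3, 0.0, -4.3]
tablets [ 0.2612 -0.3203] 0.413 [-1.3, -1.4, 1.1, 1.4]
tablets [ 0.2603 -0.3426] 0.43 [-1.5, 0.2, 1.8, -0.2]
boxcorner [ 0.677 -0.332  0.04 ]
boxcorner [ 0.686 -0.4    0.04 ]
boxcorner [ 0.498 -0.435  0.04 ]
boxcorner [ 0.483 -0.371  0.04 ]
box 0.65 ((348.839599609375, 139.31134033203125), (86.18560791015625, 32.25049591064453), 79.3803482055664)
lime_mid 0.75 ((238.0, 197.0), (22.0, 18.0), 90.0)
```

```bash
python3 - <<'E'
from h import *
cv2.imwrite("pics/w0.png",read_camera("wrist")[:,:,::-1])
E
```

```text
(no output)
```

View pics/w0.png

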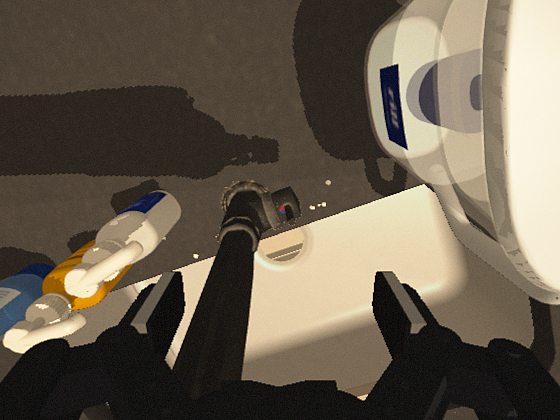

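The wrist view shows a faucet whose base is at (245,205), with its neck running under the fingers, and a large pot or kettle at the right. I'll work out the faucet's height before moving.

```bash
python3 - <<'E'
from h import *
w=cam("wrist",get_state());b=unproj(w,(245,205),0.01);print(b)
S=cam("side")
for uv in ((187,57),(163,95),(230,85)):
  for y in (b[1]-.1,b[1],b[1]+.1):
    T,f,cx,cy=S; d=T[:3,:3]@np.array([(uv[0]/1-cx)/f,(uv[1]-cy)/f,1]); print(uv,(T[:3,3]+d*(y-T[1,3])/d[1]).round(3))
print(proj(S,[b,[.228,.609,.304],[.228,.609,.231],[.3,.58,.3],[.4,.55,.3]]).round()*1.4)
E
```

```text
[0.25234898 0.55924874 0.01      ]
(187, 57) [0.35  0.459 0.383]
(187, 57) [0.374 0.559 0.361]
(187, 57) [0.398 0.659 0.339]
(163, 95) [0.241 0.459 0.256]
(163, 95) [0.26  0.559 0.226]
(163, 95) [0.278 0.659 0.197]
(230, 85) [0.509 0.459 0.258]
(230, 85) [0.542 0.559 0.228]
(230, 85) [0.575 0.659 0.199]
[[236.6 204.4]
 [208.6 102.2]
 [212.8 128.8]
 [236.6 103.6]
 [274.4 100.8]]
```

```bash
python3 -m pendant '[{"tz":4},{"tz":8},{"tz":12},{"tz":16},{"tz":20},{"tz":24},{"tz":24,"ty":-4},{"tz":24,"ty":-8,"tx":1},{"tz":24,"ty":-12,"tx":2},{"tz":24,"ty":-16,"tx":3},{"tz":24,"ty":-20,"tx":4},{"tz":24,"ty":-24,"tx":5}]' 8.5
python3 -m pendant '[{"ty":-4,"tx":1},{"ty":-8,"tx":2},{"ty":-12,"tx":3},{"ty":-16,"tx":4},{"ty":-20,"tx":5},{"ty":-24,"tx":6},{"ty":-28,"tx":7},{"ty":-32,"tx":8},{"ty":-36,"tx":9},{"ty":-40,"tx":10},{"ty":-44,"tx":12},{"ty":-48,"tx":14}]'
```

```text
validation failed for argument at $[0]...
validation failed for argument at $[0]...
```

```bash
python3 -m pendant '[{"tx":0,"ty":0,"tz":4,"yaw":0},{"tx":0,"ty":0,"tz":8,"yaw":0},{"tx":0,"ty":0,"tz":12,"yaw":0},{"tx":0,"ty":0,"tz":16,"yaw":0},{"tx":0,"ty":0,"tz":20,"yaw":0},{"tx":0,"ty":0,"tz":24,"yaw":0},{"tx":0,"ty":-4,"tz":24,"yaw":0},{"tx":1,"ty":-8,"tz":24,"yaw":0},{"tx":2,"ty":-12,"tz":24,"yaw":0},{"tx":3,"ty":-16,"tz":24,"yaw":0},{"tx":4,"ty":-20,"tz":24,"yaw":0},{"tx":5,"ty":-24,"tz":24,"yaw":0}]' 8.5
```

```text
clock: 2.3
position: [0.2784, 0.3664, 0.5439]
eef_rot: [[-0.936, 0.351, 0.0], [0.351, 0.936, 0.0], [-0.0, 0.001, -1.0]]
wrist_force: [0.9, 0.2, 0.3]
grip_width: 0.0849
grasp_force: 0.0
```

```bash
python3 -m pendant '[{"tx":10,"ty":-36,"tz":0,"yaw":0},{"tx":10,"ty":-36,"tz":0,"yaw":0},{"tx":10,"ty":-36,"tz":0,"yaw":0},{"tx":10,"ty":-36,"tz":0,"yaw":0},{"tx":10,"ty":-36,"tz":0,"yaw":0},{"tx":10,"ty":-36,"tz":0,"yaw":0},{"tx":10,"ty":-36,"tz":0,"yaw":0},{"tx":10,"ty":-36,"tz":0,"yaw":0},{"tx":10,"ty":-36,"tz":0,"yaw":0},{"tx":16,"ty":-52,"tz":-12,"yaw":0},{"tx":16,"ty":-52,"tz":-12,"yaw":0},{"tx":16,"ty":-52,"tz":-12,"yaw":0}]'
python3 -m pendant '[{"tx":3,"ty":-9,"tz":-9,"yaw":0},{"tx":3,"ty":-9,"tz":-9,"yaw":0},{"tx":3,"ty":-9,"tz":-9,"yaw":0},{"tx":3,"ty":-9,"tz":-9,"yaw":0},{"tx":3,"ty":-9,"tz":-9,"yaw":0}]'
cat > look.py <<'E'
import sys; from h import *
s=get_state(); im=read_camera("wrist"); cv2.imwrite(f"pics/{sys.argv[1]}.png",im[:,:,::-1]); w=cam("wrist",s)
print(s["clock"],s["position"].round(4) if hasattr(s["position"],"round") else s["position"],"yaw(y axis)",np.degrees(np.arctan2(s["eef_rot"][1][1],s["eef_rot"][0][1])).round(1))
for n in sys.argv[2:]:
    for d in find_in("wrist",n)[:4]:
        R=d["rect"]
        if n in P:
            x,r=fit([(w,R)],cyl(n),unproj(w,[(R[0]+R[2])/2,(R[1]+R[3])/2],.03)[:2]); print(n,round(d["conf"],2),np.round(R).tolist(),x.round(4),r)
        else: print(n,d["conf"],R)
E
python3 look.py w1 jar shaker lime_mid lid_large lid_small dish bowl box
```

```text
clock: 3.3
position: [0.4142, -0.0893, 0.4718]
eef_rot: [[-0.936, 0.351, 0.003], [0.351, 0.936, 0.001], [-0.002, 0.002, -1.0]]
wrist_force: [0.3, 0.3, -1.4]
grip_width: 0.0851
grasp_force: 0.0
clock: 3.72
position: [0.4432, -0.1786, 0.3803]
eef_rot: [[-0.935, 0.355, -0.005], [0.355, 0.935, -0.002], [0.004, -0.004, -1.0]]
wrist_force: [0.2, 0.5, 0.3]
grip_width: 0.0853
grasp_force: 0.0
3.7167 [ 0.4432 -0.1786  0.3803] yaw(y axis) 69.2
jar 0.98 [84.0, 162.0, 155.0, 215.0] [ 0.398  -0.3662] [-0.5 -1.1  0.6  0.9]
shaker 0.62 [158.0, 99.0, 205.0, 138.0] [ 0.3519 -0.2674] [-1.2  0.4  2.4 -0.3]
lime_mid 0.8 [310.0, 128.0, 348.0, 166.0] [ 0.4494 -0.112 ] [-1.  -0.5  1.   0.6]
lid_large 0.83 [473.0, 48.0, 538.0, 107.0] [0.4445 0.1076] [ 2.4  0.1 -2.  -0.2]
lid_large 0.64 [378.0, 80.0, 435.0, 135.0] [ 0.436  -0.0101] [ 0.9  0.1 -0.9 -0.1]
lid_large 0.15 [408.0, 167.0, 530.0, 280.0] [0.585  0.0782] [ 64.3   1.8  -4.  -63.3]
lid_small 0.81 [233.0, 140.0, 272.0, 178.0] [ 0.4277 -0.2081] [ 1.3  0.6 -1.3 -0.7]
lid_small 0.69 [44.0, 127.0, 85.0, 164.0] [ 0.3274 -0.425 ] [-1.1 -0.4  1.4  0.5]
lid_small 0.27 [123.0, 232.0, 243.0, 383.0] [ 0.4945 -0.3971] [   4.8    2.3  -79.6 -116.4]
dish 0.92 [268.0, 218.0, 359.0, 303.0] [ 0.604  -0.1849] [-2.3 -0.   2.2  0.1]
bowl 0.9 [407.0, 168.0, 528.0, 283.0] [0.6078 0.0199] [-2.3  0.8  2.  -0.8]
box 0.7 [122.8, 233.3, 241.1, 382.4]
```

View pics/w1.png

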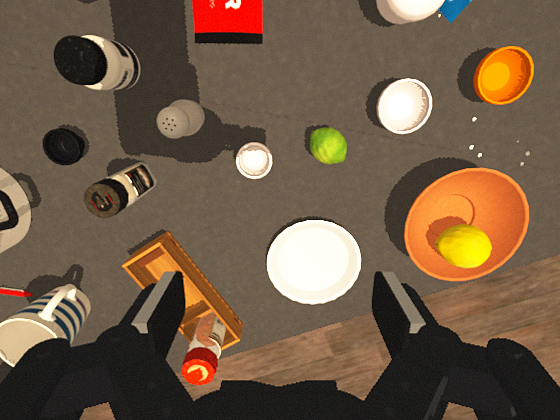

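The wrist view shows all the targets where they were fitted: white lids at (405,105) and (254,160), lime (329,146), shaker (180,119), jar (120,190), dish (314,261), bowl (467,223), box (182,305). I'll start with the large lid.

```bash
python3 -m pendant '[{"tx":-0.8,"ty":16.7,"tz":-16,"yaw":0},{"tx":-0.8,"ty":16.7,"tz":-16,"yaw":0},{"tx":-0.8,"ty":16.7,"tz":-16,"yaw":0},{"tx":-0.8,"ty":16.7,"tz":-16,"yaw":0},{"tx":-0.8,"ty":16.7,"tz":-16,"yaw":0},{"tx":-0.8,"ty":16.7,"tz":-16,"yaw":0},{"tx":-0.8,"ty":16.7,"tz":-16,"yaw":0},{"tx":-0.8,"ty":16.7,"tz":-16,"yaw":0}]'
python3 look.py w2 lid_large lime_mid bowl
```

```text
clock: 4.83
position: [0.4359, -0.0095, 0.2218]
eef_rot: [[-0.937, 0.349, -0.001], [0.349, 0.937, -0.0], [0.001, -0.001, -1.0]]
wrist_force: [0.6, -0.2, 0.2]
grip_width: 0.0853
grasp_force: 0.0
4.8333 [ 0.4359 -0.0095  0.2218] yaw(y axis) 69.6
lid_large 0.73 [237.0, 161.0, 312.0, 236.0] [ 0.4353 -0.0121] [-2.  -0.5  2.   0.8]
lid_large 0.68 [374.0, 116.0, 460.0, 197.0] [0.442 0.106] [ 0.1 -0.7 -0.1  0.8]
lime_mid 0.86 [142.0, 217.0, 202.0, 271.0] [ 0.4443 -0.1124] [ 1.1 -0.8 -1.2  0.7]
bowl 0.66 [290.0, 282.0, 454.0, 398.0] [0.6007 0.018 ] [-8.4 -0.6  4.2 24.2]
```

```bash
python3 -m pendant '[{"tx":0,"ty":-0.25,"tz":-4,"yaw":0},{"tx":0,"ty":-0.25,"tz":-8,"yaw":0},{"tx":0,"ty":-0.25,"tz":-11,"yaw":0},{"tx":0,"ty":-0.25,"tz":-13,"yaw":0},{"tx":0,"ty":-0.25,"tz":-14.2,"yaw":0},{"tx":0,"ty":-0.25,"tz":-14.2,"yaw":0},{"tx":0,"ty":-0.25,"tz":-14.2,"yaw":0}]'
python3 -m pendant '[{"tx":0,"ty":0,"tz":0,"yaw":0},{"tx":0,"ty":0,"tz":0,"yaw":0},{"tx":0,"ty":0,"tz":0,"yaw":0},{"tx":0,"ty":0,"tz":0,"yaw":0},{"tx":0,"ty":0,"tz":0,"yaw":0},{"tx":0,"ty":0,"tz":0,"yaw":0}]' 5.5
```

```text
clock: 5.62
position: [0.4366, -0.0135, 0.0805]
eef_rot: [[-0.936, 0.353, 0.001], [0.353, 0.936, -0.0], [-0.001, 0.0, -1.0]]
wrist_force: [0.0, 0.1, 0.5]
grip_width: 0.0849
grasp_force: 0.0
clock: 6.12
position: [0.4371, -0.0129, 0.0816]
eef_rot: [[-0.936, 0.351, 0.003], [0.351, 0.936, 0.0], [-0.002, 0.001, -1.0]]
wrist_force: [-1.9, -1.1, 12.4]
grip_width: 0.0612
grasp_force: 62.3
```

```bash
python3 -m pendant '[{"tx":0,"ty":0,"tz":1,"yaw":0},{"tx":0,"ty":0,"tz":3,"yaw":0},{"tx":0,"ty":0,"tz":6,"yaw":0},{"tx":0,"ty":0,"tz":10,"yaw":0},{"tx":0,"ty":0,"tz":10,"yaw":0},{"tx":0,"ty":0,"tz":10,"yaw":0}]'
python3 look.py w3 lid_large dish
```

```text
clock: 6.62
position: [0.4376, -0.012, 0.1822]
eef_rot: [[-0.937, 0.35, 0.005], [0.35, 0.937, 0.002], [-0.004, 0.003, -1.0]]
wrist_force: [-0.9, 0.2, -0.9]
grip_width: 0.0611
grasp_force: 66.3
6.6167 [ 0.4376 -0.012   0.1822] yaw(y axis) 69.5
lid_large 0.69 [390.0, 114.0, 493.0, 212.0] [0.4417 0.1053] [ 0.9  1.  -0.8 -1.8]
lid_large 0.68 [204.0, 218.0, 355.0, 357.0] [ 0.4745 -0.0203] [ 36.7   1.2 -27.8 -56.1]
dish 0.74 [112.0, 371.0, 222.0, 420.0] [ 0.6166 -0.1811] [-4.6 -0.7 28.8 53.4]
```

View pics/w3.png

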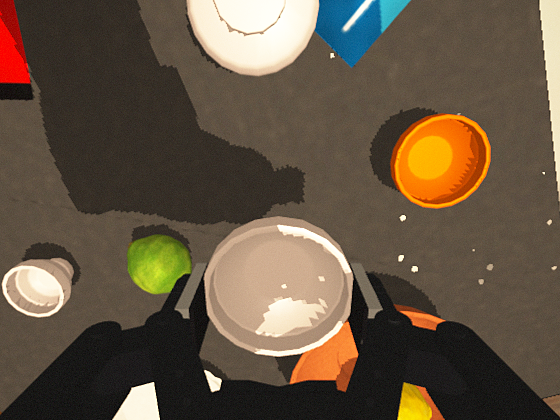

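The large lid is held level at (280,287), and the lime at (160,264) is untouched. Now I'll carry it to the dish.

```bash
python3 -m pendant '[{"tx":16.7,"ty":-17.6,"tz":0,"yaw":0},{"tx":16.7,"ty":-17.6,"tz":0,"yaw":0},{"tx":16.7,"ty":-17.6,"tz":0,"yaw":0},{"tx":16.7,"ty":-17.6,"tz":0,"yaw":0},{"tx":16.7,"ty":-17.6,"tz":0,"yaw":0},{"tx":16.7,"ty":-17.6,"tz":0,"yaw":0},{"tx":16.7,"ty":-17.6,"tz":0,"yaw":0},{"tx":16.7,"ty":-17.6,"tz":0,"yaw":0},{"tx":16.7,"ty":-17.6,"tz":-3,"yaw":0},{"tx":16.7,"ty":-17.6,"tz":-6,"yaw":0},{"tx":16.7,"ty":-17.6,"tz":-8.5,"yaw":0},{"tx":16.7,"ty":-17.6,"tz":-8.5,"yaw":0}]'
python3 -m pendant '[{"tx":0,"ty":0,"tz":-0.4,"yaw":0},{"tx":0,"ty":0,"tz":-0.8,"yaw":0},{"tx":0,"ty":0,"tz":-1,"yaw":0},{"tx":0,"ty":0,"tz":-1.1,"yaw":0},{"tx":0,"ty":0,"tz":-1.2,"yaw":0},{"tx":0,"ty":0,"tz":-1.2,"yaw":0}]'
```

```text
clock: 7.77
position: [0.5987, -0.1856, 0.089]
eef_rot: [[-0.937, 0.35, -0.011], [0.35, 0.937, 0.005], [0.012, 0.001, -1.0]]
wrist_force: [-1.3, 1.2, -1.6]
grip_width: 0.0612
grasp_force: 66.1
clock: 8.27
position: [0.6037, -0.1888, 0.0838]
eef_rot: [[-0.936, 0.351, 0.001], [0.351, 0.936, -0.0], [-0.001, 0.0, -1.0]]
wrist_force: [-0.2, -0.6, 0.6]
grip_width: 0.0608
grasp_force: 66.3
```

```bash
python3 -m pendant '[{"tx":0,"ty":0,"tz":0,"yaw":0},{"tx":0,"ty":0,"tz":0,"yaw":0},{"tx":0,"ty":0,"tz":0,"yaw":0},{"tx":0,"ty":0,"tz":0,"yaw":0},{"tx":0,"ty":0,"tz":3,"yaw":0},{"tx":0,"ty":0,"tz":7,"yaw":0},{"tx":0,"ty":0,"tz":11,"yaw":0},{"tx":0,"ty":0,"tz":15,"yaw":0},{"tx":0,"ty":0,"tz":15,"yaw":0},{"tx":0,"ty":0,"tz":15,"yaw":0}]' 7.9
python3 look.py w4 lid_large dish lid_small box
```

```text
clock: 9.1
position: [0.6044, -0.1893, 0.2357]
eef_rot: [[-0.936, 0.351, 0.005], [0.351, 0.936, -0.001], [-0.005, 0.001, -1.0]]
wrist_force: [-0.2, -0.5, -0.9]
grip_width: 0.0788
grasp_force: 0.0
9.1 [ 0.6044 -0.1893  0.2357] yaw(y axis) 69.4
lid_large 0.97 [242.0, 152.0, 314.0, 224.0] [ 0.6011 -0.1874] [-1.8 -0.8  1.8  1.2]
dish 0.66 [208.0, 109.0, 358.0, 256.0] [ 0.6061 -0.1847] [-1.6 -0.2  1.6  0.5]
lid_small 0.85 [142.0, 0.0, 196.0, 20.0] [ 0.4625 -0.2191] [-3.1 -1.3  8.6 49.8]
box 0.93 [0.0, 134.4, 167.8, 340.8]
```

View pics/w4.png

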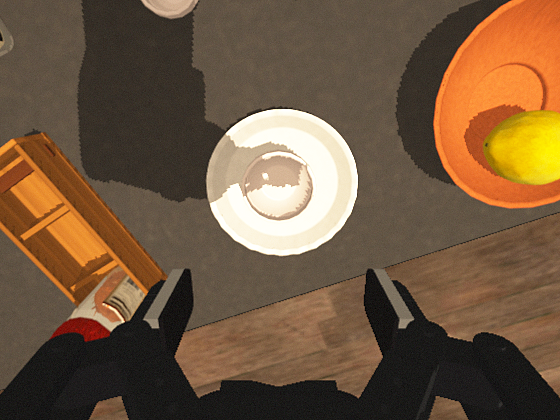

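The large lid sits level at the dish's middle, at (279,186). Next is the small lid.

```bash
python3 -m pendant '[{"tx":-17.7,"ty":-1.9,"tz":-1,"yaw":0},{"tx":-17.7,"ty":-1.9,"tz":-1,"yaw":0},{"tx":-17.7,"ty":-1.9,"tz":-1,"yaw":0},{"tx":-17.7,"ty":-1.9,"tz":-1,"yaw":0},{"tx":-17.7,"ty":-1.9,"tz":-1,"yaw":0},{"tx":-17.7,"ty":-1.9,"tz":-1,"yaw":0},{"tx":-17.7,"ty":-1.9,"tz":-1,"yaw":0},{"tx":-17.7,"ty":-1.9,"tz":-1,"yaw":0}]' 6.5
python3 look.py w5 lid_small lime_mid shaker jar
```

```text
clock: 10.02
position: [0.4276, -0.2075, 0.223]
eef_rot: [[-0.937, 0.35, 0.001], [0.35, 0.937, -0.001], [-0.001, -0.0, -1.0]]
wrist_force: [0.2, 0.5, -0.5]
grip_width: 0.065
grasp_force: 0.0
10.0167 [ 0.4276 -0.2075  0.223 ] yaw(y axis) 69.5
lid_small 0.71 [251.0, 171.0, 306.0, 227.0] [ 0.4285 -0.2072] [-0.4 -0.3  0.4  0.4]
lid_small 0.59 [0.0, 155.0, 22.0, 203.0] [ 0.3441 -0.3909] [-1.9 -1.6 45.9  7.8]
lid_small 0.17 [0.0, 365.0, 36.0, 410.0] [ 0.5359 -0.5293] [-2.1 -2.1 18.6  4.8]
lime_mid 0.75 [362.0, 154.0, 422.0, 206.0] [ 0.4496 -0.114 ] [-1.2 -1.7  1.1  4.8]
shaker 0.87 [120.0, 108.0, 202.0, 173.0] [ 0.3514 -0.2684] [-1.  -1.9  4.   1.3]
jar 0.82 [3.0, 198.0, 130.0, 304.0] [ 0.3998 -0.3627] [-0.9 -0.4  4.1  0.4]
jar 0.18 [364.0, 150.0, 423.0, 208.0] [ 0.4143 -0.1342] [-36.3 -27.1   0.9   1.4]
```

```bash
python3 -m pendant '[{"tx":0,"ty":0,"tz":-4,"yaw":0},{"tx":0,"ty":0,"tz":-8,"yaw":0},{"tx":0,"ty":0,"tz":-11,"yaw":0},{"tx":0,"ty":0,"tz":-13,"yaw":0},{"tx":0,"ty":0,"tz":-13.6,"yaw":0},{"tx":0,"ty":0,"tz":-13.6,"yaw":0},{"tx":0,"ty":0,"tz":-13.6,"yaw":0}]'
python3 -m pendant '[{"tx":0,"ty":0,"tz":0,"yaw":0},{"tx":0,"ty":0,"tz":0,"yaw":0},{"tx":0,"ty":0,"tz":0,"yaw":0},{"tx":0,"ty":0,"tz":0,"yaw":0},{"tx":0,"ty":0,"tz":0,"yaw":0},{"tx":0,"ty":0,"tz":0,"yaw":0}]' 3.6
python3 -m pendant '[{"tx":0,"ty":0,"tz":1,"yaw":0},{"tx":0,"ty":0,"tz":3,"yaw":0},{"tx":0,"ty":0,"tz":6,"yaw":0},{"tx":0,"ty":0,"tz":10,"yaw":0},{"tx":0,"ty":0,"tz":10,"yaw":0},{"tx":0,"ty":0,"tz":10,"yaw":0}]'
python3 look.py w6 lid_small
```

```text
clock: 10.85
position: [0.4267, -0.2081, 0.0877]
eef_rot: [[-0.936, 0.351, 0.001], [0.351, 0.936, -0.0], [-0.001, -0.0, -1.0]]
wrist_force: [1.1, -0.0, 0.7]
grip_width: 0.0649
grasp_force: 0.0
clock: 11.35
position: [0.4272, -0.2081, 0.0887]
eef_rot: [[-0.936, 0.351, 0.003], [0.351, 0.936, -0.001], [-0.003, 0.0, -1.0]]
wrist_force: [-1.4, 0.4, 7.1]
grip_width: 0.0435
grasp_force: 59.9
clock: 11.85
position: [0.4276, -0.2079, 0.1897]
eef_rot: [[-0.937, 0.351, 0.005], [0.351, 0.937, -0.001], [-0.005, 0.001, -1.0]]
wrist_force: [-0.0, 0.2, -1.5]
grip_width: 0.0431
grasp_force: 61.6
11.85 [ 0.4276 -0.2079  0.1897] yaw(y axis) 69.5
lid_small 0.71 [229.0, 241.0, 329.0, 342.0] [ 0.4783 -0.2211] [ 25.9   2.7 -15.2 -40.7]
lid_small 0.7 [374.0, 159.0, 441.0, 218.0] [ 0.4452 -0.1149] [-0.6 -1.6  0.6  4.5]
```

View pics/w6.png

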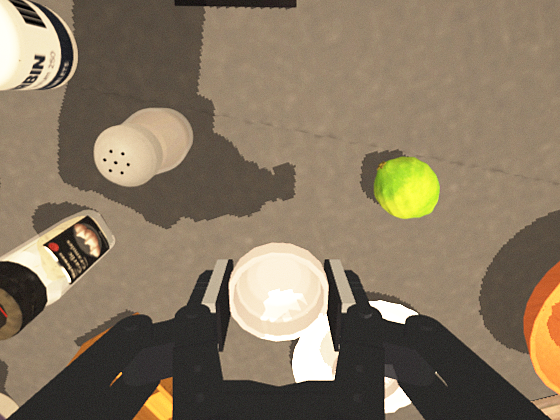

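```bash
python3 - <<'E'
from h import *
s=get_state();w=cam("wrist",s)
for z in (.098,.101,.104): print(z,fit([(w,[229,241,329,342])],cyl("lid_small"),[.43,-.2],z))
E
```

```text
0.098 (array([ 0.42840976, -0.2070197 ]), array([-2.3,  0.5,  2.3, -0.3]))
0.101 (array([ 0.42651858, -0.20634798]), array([-3.6, -0.6,  3.5,  0.8]))
0.104 (array([ 0.42481466, -0.20577016]), array([-5. , -1.3,  4.7,  2.4]))
```

```bash
python3 -m pendant '[{"tx":17.4,"ty":2,"tz":0,"yaw":0},{"tx":17.4,"ty":2,"tz":0,"yaw":0},{"tx":17.4,"ty":2,"tz":0,"yaw":0},{"tx":17.4,"ty":2,"tz":0,"yaw":0},{"tx":17.4,"ty":2,"tz":0,"yaw":0},{"tx":17.4,"ty":2,"tz":0,"yaw":0},{"tx":17.4,"ty":2,"tz":0,"yaw":0},{"tx":17.4,"ty":2,"tz":-2,"yaw":0},{"tx":17.4,"ty":2,"tz":-4,"yaw":0},{"tx":17.4,"ty":2,"tz":-6,"yaw":0},{"tx":17.4,"ty":2,"tz":-6.5,"yaw":0},{"tx":17.4,"ty":2,"tz":-6.5,"yaw":0}]'
python3 -m pendant '[{"tx":0,"ty":0,"tz":-0.5,"yaw":0},{"tx":0,"ty":0,"tz":-1,"yaw":0},{"tx":0,"ty":0,"tz":-1.4,"yaw":0},{"tx":0,"ty":0,"tz":-1.6,"yaw":0},{"tx":0,"ty":0,"tz":-1.8,"yaw":0},{"tx":0,"ty":0,"tz":-1.8,"yaw":0},{"tx":0,"ty":0,"tz":-1.8,"yaw":0}]'
```

```text
clock: 12.95
position: [0.5975, -0.1879, 0.1204]
eef_rot: [[-0.936, 0.353, -0.005], [0.353, 0.936, 0.001], [0.005, -0.001, -1.0]]
wrist_force: [0.1, 0.2, -0.8]
grip_width: 0.0434
grasp_force: 61.5
clock: 13.53
position: [0.6005, -0.1888, 0.1053]
eef_rot: [[-0.936, 0.352, 0.001], [0.352, 0.936, -0.001], [-0.002, -0.001, -1.0]]
wrist_force: [-3.2, -0.5, 7.6]
grip_width: 0.0434
grasp_force: 69.4
```

```bash
python3 -m pendant '[{"tx":0,"ty":0,"tz":0.1,"yaw":0},{"tx":0,"ty":0,"tz":0.1,"yaw":0},{"tx":0,"ty":0,"tz":0.1,"yaw":0},{"tx":0,"ty":0,"tz":0.1,"yaw":0},{"tx":0,"ty":0,"tz":2,"yaw":0},{"tx":0,"ty":0,"tz":5,"yaw":0},{"tx":0,"ty":0,"tz":9,"yaw":0},{"tx":0,"ty":0,"tz":13,"yaw":0},{"tx":0,"ty":0,"tz":13,"yaw":0},{"tx":0,"ty":0,"tz":13,"yaw":0}]' 6.4
python3 look.py w7 lid_small lid_large dish
```

```text
clock: 14.37
position: [0.6014, -0.1881, 0.2366]
eef_rot: [[-0.936, 0.351, 0.005], [0.351, 0.936, -0.001], [-0.005, 0.001, -1.0]]
wrist_force: [-0.4, -0.5, -1.1]
grip_width: 0.0638
grasp_force: 0.0
14.3667 [ 0.6014 -0.1881  0.2366] yaw(y axis) 69.5
lid_small 0.97 [249.0, 170.0, 304.0, 227.0] [ 0.6059 -0.1901] [ 0.8  1.6 -0.8 -3. ]
lid_large 0.69 [243.0, 154.0, 318.0, 229.0] [ 0.6023 -0.1854] [ 0.6  0.9 -0.6 -1.3]
dish 0.77 [206.0, 111.0, 358.0, 257.0] [ 0.6044 -0.1849] [-0.4 -0.2  0.4  0.3]
```

```bash
python3 - <<'E'
import cv2
im=cv2.imread("pics/w7.png"); cv2.imwrite("pics/w7c.png",cv2.resize(im[90:270,170:390],None,fx=3,fy=3,interpolation=cv2.INTER_CUBIC))
E
```

```text
(no output)
```

View pics/w7c.png

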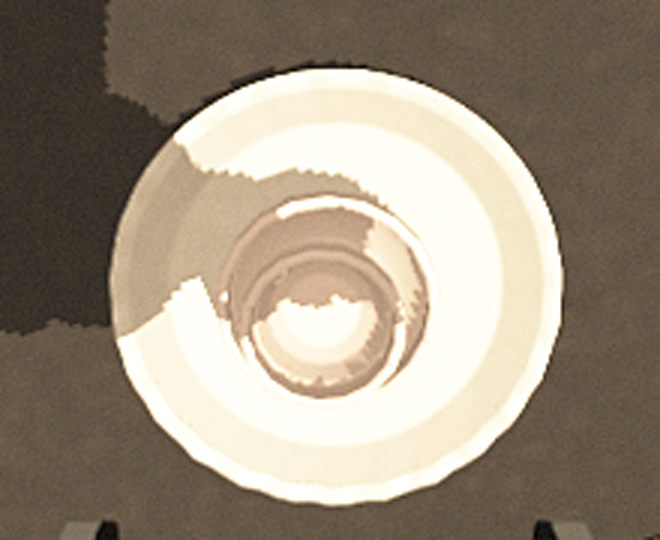

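```bash
python3 - <<'E'
from h import *
w=cam("wrist",get_state())
read_camera("wrist")
for n,z in (("lid_small",.015),("lid_large",.002)):
  d=find_in("wrist",n)[0]; t=trace("wrist",n)[0]
  for R in (d["rect"],t["rect"]): print(n,d["conf"],fit([(w,R)],cyl(n),[.6,-.19],z))
E
```

```text
lid_small 0.93 (array([ 0.60259438, -0.18868232]), array([-1.2,  0.9,  1.1, -0.9]))
lid_small 0.93 (array([ 0.60268091, -0.1898323 ]), array([-0.1, -0.6,  0.1,  0.7]))
lid_large 0.75 (array([ 0.60258799, -0.18503681]), array([-1.2, -1.5,  1.2,  9.7]))
lid_large 0.75 (array([ 0.60106689, -0.18559836]), array([-1.5, -0. ,  1.5,  0.1]))
```

The small lid is cupped in the large one: axes about 3–4 mm apart, level, at the right height. Next is the lime.

```bash
python3 -m pendant '[{"tx":-15.2,"ty":7.5,"tz":-1,"yaw":0},{"tx":-15.2,"ty":7.5,"tz":-1,"yaw":0},{"tx":-15.2,"ty":7.5,"tz":-1,"yaw":0},{"tx":-15.2,"ty":7.5,"tz":-1,"yaw":0},{"tx":-15.2,"ty":7.5,"tz":-1,"yaw":0},{"tx":-15.2,"ty":7.5,"tz":-1,"yaw":0},{"tx":-15.2,"ty":7.5,"tz":-1,"yaw":0}]' 7
python3 look.py w8 lime_mid
python3 - <<'E'
from h import *
w=cam("wrist",get_state()); t=trace("wrist","lime_mid")[0]
c=cv2.findContours(t["pixels"].astype(np.uint8),0,1)[0]; c=max(c,key=len)[:,0]
g=np.array([unproj(w,p,.022)[:2] for p in c],np.float32); (cc,ax,an)=cv2.fitEllipse(g*1000); print(t["conf"],cc,ax,an)
E
```

```text
clock: 15.4
position: [0.4491, -0.1127, 0.2245]
eef_rot: [[-0.937, 0.351, 0.002], [0.351, 0.937, -0.0], [-0.002, 0.0, -1.0]]
wrist_force: [0.2, -0.1, -0.3]
grip_width: 0.0698
grasp_force: 0.0
15.4 [ 0.4491 -0.1127  0.2245] yaw(y axis) 69.5
lime_mid 0.7 [247.0, 167.0, 308.0, 219.0] [ 0.4478 -0.112 ] [ 1.6 -2.4 -1.6  2.9]
0.97 (447.5817565917969, -113.44121551513672) (44.142486572265625, 52.811492919921875) 113.49380493164062
```

```bash
python3 -m pendant '[{"tx":-0.1,"ty":0,"tz":0,"yaw":44},{"tx":-0.1,"ty":0,"tz":0,"yaw":44},{"tx":-0.1,"ty":0,"tz":0,"yaw":44},{"tx":-0.1,"ty":0,"tz":0,"yaw":44},{"tx":-0.1,"ty":0,"tz":-4,"yaw":44},{"tx":-0.1,"ty":0,"tz":-8,"yaw":44},{"tx":-0.1,"ty":0,"tz":-8,"yaw":44},{"tx":-0.1,"ty":0,"tz":-11,"yaw":44},{"tx":-0.1,"ty":0,"tz":-13,"yaw":44},{"tx":-0.1,"ty":0,"tz":-14.9,"yaw":44},{"tx":-0.1,"ty":0,"tz":-14.9,"yaw":44},{"tx":-0.1,"ty":0,"tz":-14.9,"yaw":44}]'
python3 -m pendant '[{"tx":0,"ty":0,"tz":0,"yaw":0},{"tx":0,"ty":0,"tz":0,"yaw":0},{"tx":0,"ty":0,"tz":0,"yaw":0},{"tx":0,"ty":0,"tz":0,"yaw":0},{"tx":0,"ty":0,"tz":0,"yaw":0},{"tx":0,"ty":0,"tz":0,"yaw":0},{"tx":0,"ty":0,"tz":1,"yaw":0},{"tx":0,"ty":0,"tz":4,"yaw":0},{"tx":0,"ty":0,"tz":8,"yaw":0},{"tx":0,"ty":0,"tz":12,"yaw":0},{"tx":0,"ty":0,"tz":12,"yaw":0}]' 3.2
python3 look.py w9 lime_mid bowl
```

```text
clock: 16.55
position: [0.4478, -0.1134, 0.0758]
eef_rot: [[-0.919, -0.395, -0.0], [-0.395, 0.919, -0.0], [0.0, -0.0, -1.0]]
wrist_force: [-0.2, -0.8, 0.6]
grip_width: 0.0697
grasp_force: 0.0
clock: 17.47
position: [0.4504, -0.1137, 0.2018]
eef_rot: [[-0.918, -0.397, 0.011], [-0.397, 0.918, -0.0], [-0.01, -0.005, -1.0]]
wrist_force: [2.0, 0.2, -0.9]
grip_width: 0.0412
grasp_force: 60.9
17.4667 [ 0.4504 -0.1137  0.2018] yaw(y axis) 113.4
lime_mid 0.64 [229.0, 231.0, 331.0, 348.0] [ 0.4951 -0.0811] [ 34.3   1.9  -8.2 -56. ]
bowl 0.65 [274.0, 338.0, 421.0, 420.0] [0.605  0.0101] [-26.   -0.8   4.8  51.9]
```

```bash
python3 -m pendant '[{"tx":12.1,"ty":13.3,"tz":0,"yaw":0},{"tx":12.1,"ty":13.3,"tz":0,"yaw":0},{"tx":12.1,"ty":13.3,"tz":0,"yaw":0},{"tx":12.1,"ty":13.3,"tz":0,"yaw":0},{"tx":12.1,"ty":13.3,"tz":0,"yaw":0},{"tx":12.1,"ty":13.3,"tz":0,"yaw":0},{"tx":12.1,"ty":13.3,"tz":-3,"yaw":0},{"tx":12.1,"ty":13.3,"tz":-6,"yaw":0},{"tx":12.1,"ty":13.3,"tz":-8.5,"yaw":0},{"tx":12.1,"ty":13.3,"tz":-9.8,"yaw":0},{"tx":12.1,"ty":13.3,"tz":-9.8,"yaw":0},{"tx":12.1,"ty":13.3,"tz":-9.8,"yaw":0}]'
python3 -m pendant '[{"tx":0,"ty":0,"tz":0,"yaw":0},{"tx":0,"ty":0,"tz":0,"yaw":0},{"tx":0,"ty":0,"tz":0,"yaw":0},{"tx":0,"ty":0,"tz":0,"yaw":0},{"tx":0,"ty":0,"tz":4,"yaw":0},{"tx":0,"ty":0,"tz":8,"yaw":0},{"tx":0,"ty":0,"tz":12,"yaw":0},{"tx":0,"ty":0,"tz":16,"yaw":0},{"tx":0,"ty":0,"tz":16,"yaw":0}]' 5.6
python3 look.py w10 lime_mid bowl
```

```text
clock: 18.62
position: [0.5681, 0.0191, 0.0966]
eef_rot: [[-0.918, -0.396, -0.0], [-0.396, 0.918, -0.001], [0.001, -0.001, -1.0]]
wrist_force: [1.7, -0.7, 0.1]
grip_width: 0.0409
grasp_force: 61.7
clock: 19.37
position: [0.5709, 0.0204, 0.2641]
eef_rot: [[-0.917, -0.398, 0.009], [-0.398, 0.917, 0.002], [-0.01, -0.001, -1.0]]
wrist_force: [2.7, -0.5, -0.1]
grip_width: 0.056
grasp_force: 0.0
19.3667 [0.5709 0.0204 0.2641] yaw(y axis) 113.4
lime_mid 0.71 [234.0, 170.0, 282.0, 217.0] [0.5909 0.0079] [-1.2 -1.   1.2  1.3]
bowl 0.65 [178.0, 134.0, 348.0, 295.0] [0.6058 0.0206] [-2.2 -0.4  2.2  0.9]
```

View pics/w10.png

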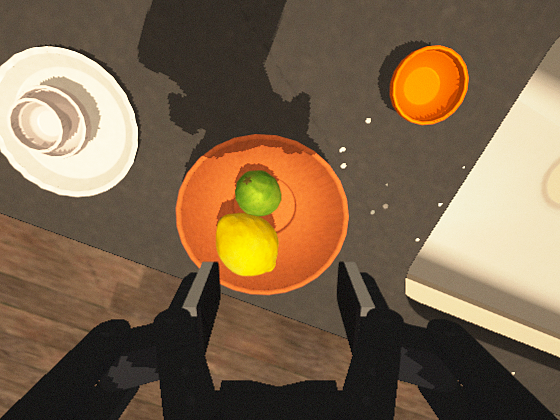

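The lime lies beside the lemon in the bowl at (258,193), and the lids are still stacked. Next I'll look at the box closely.

```bash
python3 -m pendant '[{"tx":-2.5,"ty":-38,"tz":5,"yaw":-12.4},{"tx":-2.5,"ty":-38,"tz":5,"yaw":-12.4},{"tx":-2.5,"ty":-38,"tz":5,"yaw":-12.4},{"tx":-2.5,"ty":-38,"tz":5,"yaw":-12.4},{"tx":-2.5,"ty":-38,"tz":5,"yaw":-12.4},{"tx":-2.5,"ty":-38,"tz":5,"yaw":-12.4},{"tx":-2.5,"ty":-38,"tz":5,"yaw":-12.4},{"tx":-2.5,"ty":-38,"tz":5,"yaw":-12.4},{"tx":-2.5,"ty":-38,"tz":5,"yaw":-12.4},{"tx":-2.5,"ty":-38,"tz":5,"yaw":-12.4},{"tx":-2.5,"ty":-38,"tz":5,"yaw":-12.4},{"tx":-2.5,"ty":-38,"tz":5,"yaw":-12.4}]' 7.5
python3 look.py w11 jar shaker box
```

```text
clock: 20.52
position: [0.5424, -0.359, 0.3049]
eef_rot: [[-0.982, -0.191, -0.003], [-0.191, 0.982, 0.003], [0.003, 0.003, -1.0]]
wrist_force: [0.5, 0.6, -0.5]
grip_width: 0.075
grasp_force: 0.0
20.5167 [ 0.5424 -0.359   0.3049] yaw(y axis) 101.0
jar 0.73 [273.0, 0.0, 328.0, 52.0] [ 0.4156 -0.3656] [-0.3 -0.8  0.3 17.7]
shaker 0.57 [388.0, 0.0, 436.0, 19.0] [ 0.3891 -0.277 ] [-25.5  -0.9   1.2  43.3]
shaker 0.48 [518.0, 239.0, 558.0, 348.0] [ 0.648  -0.0448] [-37.8  38.3   1.4  -1.6]
box 0.89 [210.4, 120.3, 282.7, 321.4]
```

View pics/w11.png

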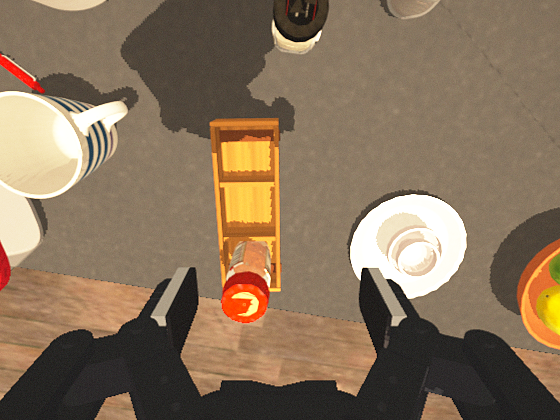

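```bash
python3 - <<'E'
from h import *
w=cam("wrist",get_state())
uv=[(210,121),(279,119),(281.5,291),(279.5,181),(214,182)]
L=np.array([(-97,-34),(-97,34),(97,34),(-31.5,34),(-31.5,-34)])/1000
W=np.array([unproj(w,p,.04)[:2] for p in uv])
def f(x):
    c,s=np.cos(x[2]),np.sin(x[2]); return (L@np.array([[c,s],[-s,c]])+x[:2]-W).ravel()
s=least_squares(f,[.586,-.385,.19],loss="soft_l1",f_scale=.002);x=s.x;print(x,np.degrees(x[2]),(f(x)*1000).round(1))
for b in (0,-.063): print(b,x[0]+b*np.cos(x[2]),x[1]+b*np.sin(x[2]))
pts=np.array([[a,b,z] for a in(.097,-.097) for b in (.034,-.034) for z in (0,.04)])
def rc(C,p):
    c,s_=np.cos(p[2]),np.sin(p[2]);q=pts.copy();q[:,:2]=pts[:,:2]@np.array([[c,s_],[-s_,c]])+p[:2];q=proj(C,q);return np.r_[q.min(0),q.max(0)]
print(rc(cam("top"),x),"top seen",[329,97,370,184]); print(rc(cam("side"),x),"side seen",[325,200,392,259])
E
```

```text
[ 0.58761407 -0.37984327  0.2101581 ] 12.041172222116149 [-1.3 -0.6 -0.5 -0.2 -2.  -0.8  2.2  0.7  2.1  1. ]
0 0.5876140660789181 -0.37984327136543267
-0.063 0.5260001955586291 -0.39298598643915533
[325.28829472  98.68390479 371.60513286 183.98876739] top seen [329, 97, 370, 184]
[324.80007503 213.08665464 390.25809504 257.45946897] side seen [325, 200, 392, 259]
```

The box is clear at (210–282, 119–291), with its two free bays nearest the robot. Next is the shaker.

```bash
python3 -m pendant '[{"tx":-19.1,"ty":9.1,"tz":-8,"yaw":0},{"tx":-19.1,"ty":9.1,"tz":-8,"yaw":0},{"tx":-19.1,"ty":9.1,"tz":-8,"yaw":0},{"tx":-19.1,"ty":9.1,"tz":-8,"yaw":0},{"tx":-19.1,"ty":9.1,"tz":-8,"yaw":0},{"tx":-19.1,"ty":9.1,"tz":-8,"yaw":0},{"tx":-19.1,"ty":9.1,"tz":-8,"yaw":0},{"tx":-19.1,"ty":9.1,"tz":-8,"yaw":0},{"tx":-19.1,"ty":9.1,"tz":-8,"yaw":0}]'
python3 look.py w12 shaker jar tablets
```

```text
clock: 21.47
position: [0.3538, -0.2686, 0.2276]
eef_rot: [[-0.981, -0.193, 0.002], [-0.193, 0.981, -0.001], [-0.002, -0.001, -1.0]]
wrist_force: [-0.5, -0.6, 0.6]
grip_width: 0.0749
grasp_force: 0.0
21.4667 [ 0.3538 -0.2686  0.2276] yaw(y axis) 101.1
shaker 0.58 [255.0, 166.0, 304.0, 235.0] [ 0.3508 -0.2673] [-0.7 -5.2  0.7  1.7]
jar 0.63 [83.0, 192.0, 187.0, 293.0] [ 0.3977 -0.3678] [-0.3 -1.6  0.5  1. ]
tablets 0.68 [173.0, 17.0, 265.0, 110.0] [ 0.267  -0.3182] [-0.9 -1.2  7.8 11.2]
```

View pics/w12.png

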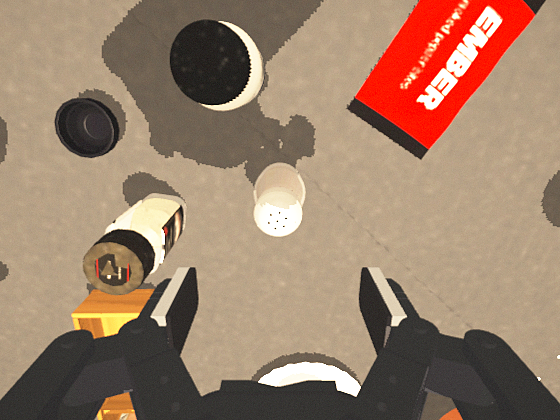

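The shaker is at (279,200) under the gripper, with clear space round it. I'll grasp it now.

```bash
python3 -m pendant '[{"tx":-0.2,"ty":0.1,"tz":0,"yaw":0},{"tx":-0.2,"ty":0.1,"tz":-3,"yaw":0},{"tx":-0.2,"ty":0.1,"tz":-6,"yaw":0},{"tx":-0.2,"ty":0.1,"tz":-9,"yaw":0},{"tx":-0.2,"ty":0.1,"tz":-11,"yaw":0},{"tx":-0.2,"ty":0.1,"tz":-11.2,"yaw":0},{"tx":-0.2,"ty":0.1,"tz":-11.2,"yaw":0}]'
python3 -m pendant '[{"tx":0,"ty":0,"tz":0,"yaw":0},{"tx":0,"ty":0,"tz":0,"yaw":0},{"tx":0,"ty":0,"tz":0,"yaw":0},{"tx":0,"ty":0,"tz":0,"yaw":0},{"tx":0,"ty":0,"tz":0,"yaw":0},{"tx":0,"ty":0,"tz":0,"yaw":0},{"tx":0,"ty":0,"tz":0,"yaw":0}]' 2.8
```

```text
clock: 22.25
position: [0.3495, -0.2678, 0.1145]
eef_rot: [[-0.982, -0.191, -0.002], [-0.191, 0.982, 0.001], [0.002, 0.002, -1.0]]
wrist_force: [0.6, 1.2, 0.7]
grip_width: 0.0752
grasp_force: 0.0
clock: 22.83
position: [0.3513, -0.2683, 0.1165]
eef_rot: [[-0.981, -0.192, 0.003], [-0.192, 0.981, -0.001], [-0.002, -0.002, -1.0]]
wrist_force: [-0.4, 0.3, 10.7]
grip_width: 0.0345
grasp_force: 58.7
```

```bash
python3 -m pendant '[{"tx":0,"ty":0,"tz":1,"yaw":0},{"tx":0,"ty":0,"tz":4,"yaw":0},{"tx":0,"ty":0,"tz":8,"yaw":0},{"tx":0,"ty":0,"tz":12,"yaw":0},{"tx":6,"ty":-2.5,"tz":13,"yaw":0},{"tx":23.6,"ty":-11.3,"tz":13,"yaw":0},{"tx":23.6,"ty":-11.3,"tz":13,"yaw":0},{"tx":23.6,"ty":-11.3,"tz":13,"yaw":0},{"tx":23.6,"ty":-11.3,"tz":13,"yaw":0},{"tx":23.6,"ty":-11.3,"tz":13,"yaw":0},{"tx":23.6,"ty":-11.3,"tz":13,"yaw":0},{"tx":23.6,"ty":-11.3,"tz":13,"yaw":0}]'
python3 -m pendant '[{"tx":0,"ty":0,"tz":0,"yaw":1},{"tx":0,"ty":0,"tz":0,"yaw":1}]'
python3 look.py w13 shaker box
```

```text
clock: 23.83
position: [0.5889, -0.3809, 0.2455]
eef_rot: [[-0.981, -0.194, 0.001], [-0.194, 0.981, -0.002], [-0.001, -0.002, -1.0]]
wrist_force: [-0.8, 0.2, -1.1]
grip_width: 0.0342
grasp_force: 59.7
clock: 24.0
position: [0.5848, -0.3803, 0.2454]
eef_rot: [[-0.978, -0.209, -0.001], [-0.209, 0.978, 0.0], [0.001, 0.001, -1.0]]
wrist_force: [-0.3, 0.4, 0.1]
grip_width: 0.0339
grasp_force: 59.7
24.0 [ 0.5848 -0.3803  0.2454] yaw(y axis) 102.1
shaker 0.7 [236.0, 205.0, 320.0, 359.0] [ 0.7058 -0.3721] [  1.5  65.8 -38.6  -3.2]
box 0.59 [232.4, 75.9, 318.2, 243.5]
```

View pics/w13.png

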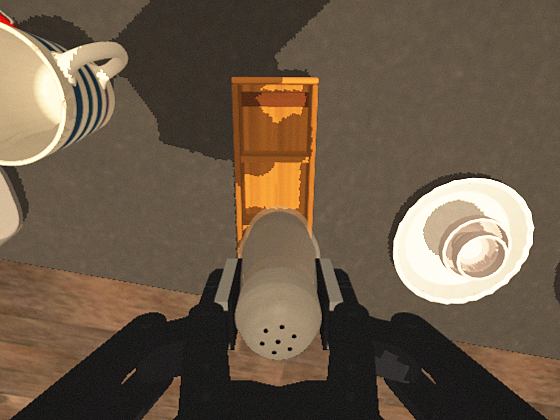

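```bash
python3 - <<'E'
from h import *
s=get_state();w=cam("wrist",s)
for n,uv in dict(cl=(232.5,79),cr=(319,78),dl=(235,155.5),dr=(316,155.5)).items(): print(n,unproj(w,uv,.04)[:2].round(4))
for z in (.126,.129,.132): print(fit([(w,[236,205,320,359])],cyl("shaker"),s["position"][:2],z))
E
```

```text
cl [ 0.5014 -0.4335]
cr [ 0.4867 -0.3682]
dl [ 0.5597 -0.4217]
dr [ 0.5457 -0.3557]
(array([ 0.58823714, -0.37902944]), array([-0.9,  1. ,  0.9, -0.6]))
(array([ 0.58610672, -0.37947346]), array([-2. , -0.8,  2.1,  0.8]))
(array([ 0.58378859, -0.37993818]), array([-3.2, -3. ,  3.4,  1.8]))
```

The shaker hangs upright over the middle bay at (278,285), lined up within a few mm. I'll lower it.

```bash
python3 -m pendant '[{"tx":0,"ty":-0.1,"tz":-3,"yaw":0},{"tx":0,"ty":-0.1,"tz":-6,"yaw":0},{"tx":0,"ty":-0.1,"tz":-8,"yaw":0},{"tx":0,"ty":-0.1,"tz":-9.5,"yaw":0},{"tx":0,"ty":-0.1,"tz":-10.5,"yaw":0},{"tx":0,"ty":-0.1,"tz":-11.3,"yaw":0},{"tx":0,"ty":-0.1,"tz":-11.9,"yaw":0},{"tx":0,"ty":-0.1,"tz":-12.3,"yaw":0},{"tx":0,"ty":-0.1,"tz":-12.3,"yaw":0},{"tx":0,"ty":-0.1,"tz":-12.3,"yaw":0}]'
```

```text
clock: 24.98
position: [0.5865, -0.382, 0.1228]
eef_rot: [[-0.978, -0.209, 0.001], [-0.209, 0.978, -0.001], [-0.001, -0.001, -1.0]]
wrist_force: [-0.4, 0.5, 0.5]
grip_width: 0.0345
grasp_force: 59.7
```

```bash
python3 -m pendant '[{"tx":0,"ty":0,"tz":-0.1,"yaw":0},{"tx":0,"ty":0,"tz":-0.1,"yaw":0}]'
python3 -m pendant '[{"tx":0,"ty":0,"tz":0,"yaw":0},{"tx":0,"ty":0,"tz":0,"yaw":0},{"tx":0,"ty":0,"tz":0,"yaw":0},{"tx":0,"ty":0,"tz":0,"yaw":0},{"tx":0,"ty":0,"tz":2,"yaw":0},{"tx":0,"ty":0,"tz":5,"yaw":0},{"tx":0,"ty":0,"tz":9,"yaw":0},{"tx":0,"ty":0,"tz":13,"yaw":0},{"tx":0,"ty":0,"tz":13,"yaw":0}]' 6.5
python3 look.py w14 shaker
python3 -m pendant '[{"tx":-18.7,"ty":1.3,"tz":0,"yaw":0},{"tx":-18.7,"ty":1.3,"tz":0,"yaw":0},{"tx":-18.7,"ty":1.3,"tz":0,"yaw":0},{"tx":-18.7,"ty":1.3,"tz":0,"yaw":0},{"tx":-18.7,"ty":1.3,"tz":0,"yaw":0},{"tx":-18.7,"ty":1.3,"tz":0,"yaw":0},{"tx":-18.7,"ty":1.3,"tz":0,"yaw":0}]' 7
python3 look.py w15 jar
```

```text
clock: 25.15
position: [0.5866, -0.382, 0.1219]
eef_rot: [[-0.978, -0.209, 0.001], [-0.209, 0.978, -0.001], [-0.001, -0.001, -1.0]]
wrist_force: [0.5, 0.1, 0.9]
grip_width: 0.0344
grasp_force: 59.9
clock: 25.9
position: [0.589, -0.3847, 0.2603]
eef_rot: [[-0.978, -0.208, 0.011], [-0.208, 0.978, -0.008], [-0.01, -0.01, -1.0]]
wrist_force: [1.5, -1.2, 0.8]
grip_width: 0.0651
grasp_force: 0.0
25.9 [ 0.589  -0.3847  0.2603] yaw(y axis) 102.0
shaker 0.77 [260.0, 154.0, 308.0, 223.0] [ 0.5885 -0.3808] [ 0.7  1.4 -0.7 -1.1]
shaker 0.75 [0.0, 13.0, 142.0, 156.0] [ 0.5134 -0.577 ] [  1.1   0.7 -27.2 -76.5]
clock: 26.58
position: [0.3979, -0.3683, 0.2503]
eef_rot: [[-0.978, -0.207, -0.001], [-0.207, 0.978, 0.001], [0.001, 0.002, -1.0]]
wrist_force: [0.9, 0.1, 0.4]
grip_width: 0.0701
grasp_force: 0.0
26.5833 [ 0.3979 -0.3683  0.2503] yaw(y axis) 101.9
jar 0.86 [252.0, 163.0, 302.0, 247.0] [ 0.3985 -0.3682] [-3.6 -1.4  3.8  1. ]
jar 0.59 [416.0, 396.0, 422.0, 413.0] [ 0.6585 -0.1887] [-58.7  -5.7   1.2 100.1]
```

```bash
python3 -c "
import cv2,numpy as np
cv2.imwrite('pics/w1415.png',np.hstack([cv2.resize(cv2.imread(f'pics/w{i}.png'),(400,300),interpolation=cv2.INTER_AREA) for i in (14,15)]))"
```

```text
(no output)
```

View pics/w1415.png

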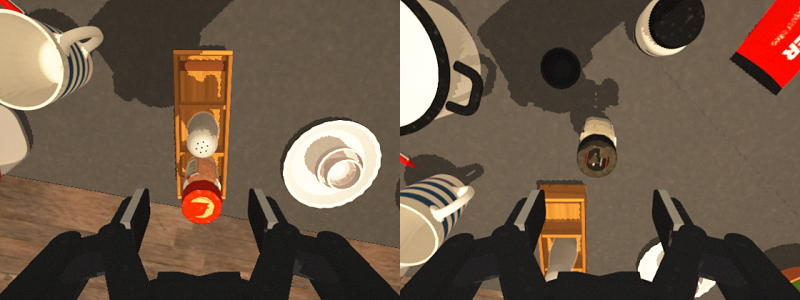

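The shaker stands upright in the middle bay, at (202,135) on the left. The jar is centred under the gripper, at (598,148) on the right.

```bash
python3 -m pendant '[{"tx":0.05,"ty":0,"tz":-3,"yaw":0},{"tx":0.05,"ty":0,"tz":-6,"yaw":0},{"tx":0.05,"ty":0,"tz":-9,"yaw":0},{"tx":0.05,"ty":0,"tz":-11.5,"yaw":0},{"tx":0.05,"ty":0,"tz":-12.4,"yaw":0},{"tx":0.05,"ty":0,"tz":-12.4,"yaw":0},{"tx":0.05,"ty":0,"tz":-12.4,"yaw":0}]'
python3 -m pendant '[{"tx":0,"ty":0,"tz":0,"yaw":0},{"tx":0,"ty":0,"tz":0,"yaw":0},{"tx":0,"ty":0,"tz":0,"yaw":0},{"tx":0,"ty":0,"tz":0,"yaw":0},{"tx":0,"ty":0,"tz":0,"yaw":0},{"tx":0,"ty":0,"tz":0,"yaw":0},{"tx":0,"ty":0,"tz":0,"yaw":0}]' 3
```

```text
clock: 27.27
position: [0.4004, -0.3689, 0.1272]
eef_rot: [[-0.978, -0.209, -0.0], [-0.209, 0.978, -0.0], [0.0, -0.0, -1.0]]
wrist_force: [-0.4, -0.7, 0.4]
grip_width: 0.0701
grasp_force: 0.0
clock: 27.85
position: [0.4007, -0.3694, 0.1289]
eef_rot: [[-0.978, -0.209, 0.003], [-0.209, 0.978, -0.002], [-0.002, -0.002, -1.0]]
wrist_force: [0.2, 0.6, 6.5]
grip_width: 0.0395
grasp_force: 59.8
```

```bash
python3 -m pendant '[{"tx":0,"ty":0,"tz":1,"yaw":0},{"tx":0,"ty":0,"tz":4,"yaw":0},{"tx":0,"ty":0,"tz":8,"yaw":0},{"tx":0,"ty":0,"tz":11,"yaw":0},{"tx":12.4,"ty":-2.5,"tz":11,"yaw":0},{"tx":12.4,"ty":-2.5,"tz":11,"yaw":0},{"tx":12.4,"ty":-2.5,"tz":11,"yaw":0},{"tx":12.4,"ty":-2.5,"tz":11,"yaw":0},{"tx":12.4,"ty":-2.5,"tz":11,"yaw":0},{"tx":12.4,"ty":-2.5,"tz":11,"yaw":0},{"tx":12.4,"ty":-2.5,"tz":11,"yaw":0}]'
python3 look.py w16 jar box
python3 - <<'E'
from h import *
s=get_state();w=cam("wrist",s); d=find_in("wrist","jar")[0]
print(fit([(w,d["rect"])],cyl("jar"),s["position"][:2],s["position"][2]-.1285))
E
```

```text
clock: 28.77
position: [0.522, -0.394, 0.2375]
eef_rot: [[-0.978, -0.207, -0.001], [-0.207, 0.978, -0.0], [0.001, 0.0, -1.0]]
wrist_force: [-0.5, -0.5, -0.9]
grip_width: 0.0395
grasp_force: 61.1
28.7667 [ 0.522  -0.394   0.2375] yaw(y axis) 102.0
jar 0.8 [222.0, 196.0, 336.0, 385.0] [ 0.6327 -0.3824] [ 13.2  72.3 -47.4  -2.4]
box 0.96 [233.5, 152.7, 316.8, 243.9]
(array([ 0.51804356, -0.39383885]), array([-2.6, -3.2,  2.7,  1.5]))
```

View pics/w16.png

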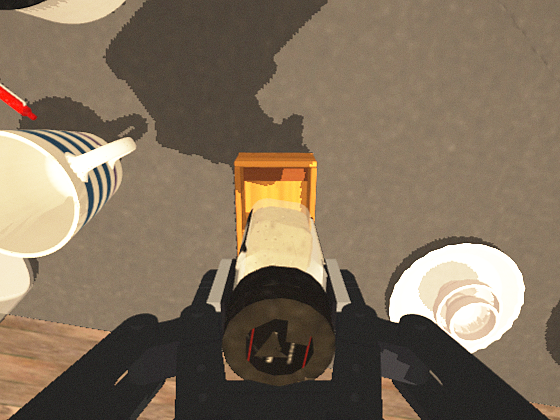

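```bash
python3 - <<'E'
from h import *
s=get_state();w=cam("wrist",s)
m=(unproj(w,(235.5,154),.04)+unproj(w,(317.5,153),.04))[:2]/2; print(m, m+.034*np.array([.977,.211]))
for z in (.105,.109): print(z, proj(w,cyl("jar")+[.522,-.394,z]).min(0),proj(w,cyl("jar")+[.522,-.394,z]).max(0))
E
```

```text
[ 0.48703336 -0.402142  ] [ 0.52025136 -0.394968  ]
0.105 [219.57908914 196.48539077] [333.20258199 385.30602603]
0.109 [217.61707952 198.4006921 ] [335.04180509 394.58956969]
```

The jar hangs upright over the end bay at (280,290), centred within about 2 mm. I'll lower it.

```bash
python3 -m pendant '[{"tx":-0.1,"ty":0,"tz":-3,"yaw":0},{"tx":-0.1,"ty":0,"tz":-5.5,"yaw":0},{"tx":-0.1,"ty":0,"tz":-7,"yaw":0},{"tx":-0.1,"ty":0,"tz":-8.2,"yaw":0},{"tx":-0.1,"ty":0,"tz":-9.2,"yaw":0},{"tx":-0.1,"ty":0,"tz":-9.9,"yaw":0},{"tx":-0.1,"ty":0,"tz":-10.3,"yaw":0},{"tx":-0.1,"ty":0,"tz":-10.3,"yaw":0},{"tx":-0.1,"ty":0,"tz":-10.3,"yaw":0}]'
```

```text
clock: 29.72
position: [0.523, -0.3941, 0.1347]
eef_rot: [[-0.978, -0.209, 0.001], [-0.209, 0.978, -0.001], [-0.001, -0.001, -1.0]]
wrist_force: [-0.4, -0.8, -0.3]
grip_width: 0.0397
grasp_force: 61.1
```

```bash
python3 -m pendant '[{"tx":0,"ty":0,"tz":-0.1,"yaw":0},{"tx":0,"ty":0,"tz":-0.15,"yaw":0},{"tx":0,"ty":0,"tz":-0.15,"yaw":0}]'
python3 -m pendant '[{"tx":0,"ty":0,"tz":0,"yaw":0},{"tx":0,"ty":0,"tz":0,"yaw":0},{"tx":0,"ty":0,"tz":0,"yaw":0},{"tx":0,"ty":0,"tz":0,"yaw":0},{"tx":0,"ty":0,"tz":2,"yaw":0},{"tx":0,"ty":0,"tz":5,"yaw":0},{"tx":0,"ty":0,"tz":9,"yaw":0},{"tx":0,"ty":0,"tz":13,"yaw":0},{"tx":-4,"ty":2,"tz":17,"yaw":0},{"tx":-8,"ty":4,"tz":18,"yaw":0},{"tx":-8,"ty":4,"tz":18,"yaw":0},{"tx":-8,"ty":4,"tz":18,"yaw":0}]' 6.5
python3 look.py w17 jar shaker lid_small lid_large
python3 - <<'E'
from h import *
w=cam("wrist",get_state())
for n,z in(("jar",.005),("shaker",.005)):
    for d in find_in("wrist",n)[:1]: print(n,fit([(w,d["rect"])],cyl(n),[.55,-.39],z))
im=read_camera("top");cv2.imwrite("pics/top9.png",cv2.resize(im[60:260,120:400,::-1],None,fx=1.4,fy=1.4,interpolation=cv2.INTER_CUBIC))
b=cv2.imread("pics/w17.png");t=cv2.imread("pics/top9.png")
cv2.imwrite("pics/end.png",np.hstack([cv2.resize(b,(400,300)),cv2.resize(t,(400,300))]))
E
```

```text
clock: 29.97
position: [0.5232, -0.3942, 0.1339]
eef_rot: [[-0.978, -0.209, 0.002], [-0.209, 0.978, -0.001], [-0.001, -0.001, -1.0]]
wrist_force: [-1.4, 0.3, 5.8]
grip_width: 0.0397
grasp_force: 61.7
clock: 30.97
position: [0.4394, -0.3534, 0.3147]
eef_rot: [[-0.979, -0.206, 0.001], [-0.206, 0.979, 0.0], [-0.001, -0.0, -1.0]]
wrist_force: [-0.4, -0.7, -0.3]
grip_width: 0.0651
grasp_force: 0.0
30.9667 [ 0.4394 -0.3534  0.3147] yaw(y axis) 101.9
jar 0.93 [197.0, 213.0, 250.0, 286.0] [ 0.5236 -0.3919] [ 0.4 -2.5 -0.6  1.2]
shaker 0.77 [208.0, 267.0, 246.0, 324.0] [ 0.5952 -0.3824] [-1.2 -5.8  2.8  3. ]
lid_small 0.58 [203.0, 20.0, 250.0, 70.0] [ 0.3272 -0.4271] [-0.6 -1.1  0.6  1.7]
lid_large 0.66 [199.0, 214.0, 249.0, 288.0] [ 0.5382 -0.3966] [ -2.6   3.9   3.2 -16.9]
jar (array([ 0.52246288, -0.39129276]), array([-0.1, -3.9,  0.1,  1.5]))
shaker (array([ 0.59233686, -0.38155856]), array([-1.3, -7.2,  3.7,  3.1]))
```

View pics/end.png

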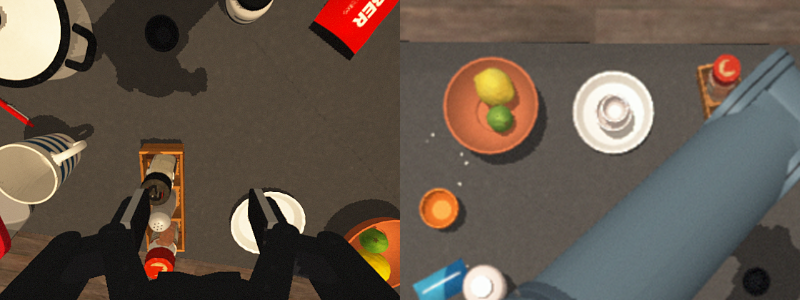

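The last picture shows the jar at (158,185) and the shaker at (160,222) upright in their bays. The lids are stacked at (613,112) and the lime is in the bowl at (500,118). Handing in.

```bash
python3 -c "
from station import *
print(job_done())"
```

```text
the job is handed in; nothing more can be done
None
```

I handed the job in at about 31 s: the jar and shaker stand in the two free bays, the lime is in the bowl, and the small lid is cupped in the large one on the dish, all confirmed in the last camera pictures; no verdict came back.

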